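# Wedge the soldering board off its base behind the spark guard

### The job

Slide the copper spark guard of the soldering hearth fully open, then take the wooden wedge and push it, flat on the bench and thin end first, through the opening under the middle of the soldering board, until the board's near edge has just lifted about 4 mm off its brick base. Finish while holding the wedge there with the board resting on it; touch the board with nothing but the wedge, and leave the dish, the bottle, the loupe and the steel block on the board undisturbed.

Things in the scene. Friction and masses are not known exactly. Their poses are not given: they have to be found in the camera images.
- hearth_mouth (a point): Centre of the front opening of the fixed soldering hearth, on the bench; x points level into the hearth (away from the robot), y left along the guard's track, z up. The opening is 116 mm wide (y -58 to +58) with no sill; a 6 mm steel track crosses above it, 62 to 68 mm up, and runs on to y = +195.
- guard (a joint): Slide of the copper spark guard in front of the opening, m: 0 = shut, 0.125 = fully open at its stop; grows as the guard goes along the hearth's +y (left). Stiff by friction of about 1.5 N, stays where it is left.
- guard_grip (a point): Centre of the guard's black grip, a block standing above the guard, 14 mm (x) by 44 mm (y) by 34 mm (z); its top is 113 mm above the bench. Moves with the guard; axes as the hearth's. The guard pane below is 130 mm wide and ends 5 mm above the bench.
- board_edge (a point): Middle of the near lower edge of the pale scorched soldering board, loose, 128 (x) by 268 (y) by 24 mm, about 0.42 kg, lying flat on the two brick bars: this point is then 24 mm above the bench and about 26 mm in from the opening. x points away from the robot, z up. A steel block lies on it.
- wedge_heel (a point): Middle of the heel block (62 long, 36 wide, 44 mm high) of a loose beech wedge on the bench, 22 mm above its underside: grip here, across the 36 mm. x points to the thin toe, 168 mm ahead; the back end is 32 mm behind.
- wedge_toe (a point): Middle of the lower edge of the wedge's toe; axes as wedge_heel.
- firing_board: The soldering board; origin at the centre of its underside.
- wedge: The wedge, 200 mm long, 36 mm wide, about 0.2 kg; origin at the centre of its underside, 100 mm behind the toe; x to the toe, z up. Its top is 14 mm high at the toe and rises straight to 36 mm at 120 mm from the toe (24 mm at 55 mm, 28 mm at 76 mm), then level to the heel block, which begins 139 mm from the toe.
- steel_block: Grey steel block 50 x 50 x 16 mm lying on the board; origin at the centre of its underside. Leave alone.
- flux_dish: Small pale round dish 60 mm across, 26 mm high, right of the hearth; origin at the centre of its underside. Leave alone.
- oil_bottle: Small cream bottle with a red tip, 39 mm across, 98 mm high, right of the hearth; origin at the centre of its underside. Leave alone.
- loupe: Black eye loupe 39 mm across, 28 mm high, at the right; origin at the centre of its underside. Leave alone.
- hearth: The hearth, same origin and axes as hearth_mouth: dark steel walls 62 mm high, 160 mm deep (x), 310 mm wide (y), open on top. Its base is two brick bars 24 mm high, x 34 to 156, y 53 to 149 on either side, with a clear 106 mm wide channel of bare bench between them. The rear wall (inner face x = 156) stops the board.

How it is judged:
By the outcome, as a careful person would: the job done as asked, in the order asked, and still so for the second after the job is handed in, while the arm keeps its last pose, push and grip.
It also fails if it takes over 61 s, if anything falls off the work surface, if the arm or the gripper's body presses on something with over 40 N, if the wrist force passes 120 N, or if a joint passes its speed limit or range.

### The arm

A 6-joint arm with a two-finger parallel gripper is mounted at the origin on a cart in front of the work surface, level with it; the furniture and walls round the work are solid. World frame = base frame: x ahead of the robot, y to its left, z up, the work surface at z = 0. Lengths are in mm, angles in rad, forces in N, time in s.
With the tool pointing down it reaches from about 275 to 750 mm from the base axis. Payload 10.2 kg.
Tool frame: the origin (TCP) lies at the very end of the fingers, on their centre line; the grasp point (between the pads) lies 19 mm behind it; z points along the fingers, y is the line along which they close (so a half turn about z gives the same grasp; the last joint's range is limited). The gripper opens to 85 mm and grips with 20 to 120 N. Pads are 22 mm wide; open, the fingers measure 114 mm over their backs; the gripper's body (76 mm by 85 mm) begins 54 mm behind the grasp point. The pads swing forward as they close: fully open they stand 13 mm farther back than shut.
Start: joints at [-1.458, 0.313, 1.498, -0, 1.331, -0.223], TCP at [172.988, -495.688, 231.294] pointing down, gripper open.
Joint ranges: [-2.94, 2.94], [-0.97, 2.17], [0.19, 2.56], [-1.23, 4.37], [0.02, 3.11], [-2.88, 2.88]. Speed limits (rad/s): [2.39, 2.39, 3.01, 3.14, 3.14, 3.14].

### API

Orientations are given as a unit quaternion [w, x, y, z].
In Python, from rig import monitor, eyes, job gives the robot as it stands. The module is installed in compiled form; this text tells all that it offers.
- The arm moves only by the tool send_rows, never from a script. Its argument "targets" is one flat list of numbers, 7 for each row, row after row: the turn, a rotation vector about the tool's x, y, z in degrees, then the shift along the tool's x, y, z in units of 60 mm (1.0 is 60 mm), then the opening, from -1 (shut) to 1 (fully open), so that 0 is half open. A call has 1 to 5 rows; each row shifts and turns the commanded pose from where the row before left it, along the tool's axes as they then stand; what a row does not reach is not made up. A row lasts 1/8 s, in which the tool goes at most 62.5 mm and 10.7 degrees, less where a joint would pass 70% of its speed; a pose out of reach is approached as far as the arm can. A call is refused whole if a number of a shift passes 1 or a number of a turn 10.7, either way. A call with a gripper value outside its range is refused whole. The fingers move at their own pace and stop on an object; "newtons" is the grip in N (left out, the last holds). Time passes only in rows, so rows that do not move let the fingers close. It gives the time, the measured TCP pose, the force, the opening and the grip force at its end, in the units of the state.
- monitor.sense(): the state, without advancing time (a new reading comes with each control period).
- eyes.capture(name): name is "scene" or "side" or "wrist"; returns a dict with "img" (400x640x3 uint8, red, green, blue), "K" (3x3 intrinsics, pixels), "distortion" ([k1, k2, p1, p2, k3] as OpenCV has them; the pictures are not rectified), "R" (3x3) and "t" (3): a world point X has camera coordinates R X + t. Camera axes: x right, y down, z forward; pixel columns grow to the right and rows downward; lengths in mm; the calibration is good to about 2 mm. A picture is of the moment at which its call begins. There is no depth.
- job.finish_job(): hands the job in; it is judged then, once.
The state is a dict: "time_s": time; "joints": joint angles; "dq": joint speeds; "tau": joint torques, N m; "eef_pos": TCP position; "ee_rot": TCP orientation; "force": force on the tool from outside, world axes, zero at the start; "wrist_torque": the same for the moment, N m; "grip_width": opening from 0.0 (shut) to 1.0 (fully open); "grip_force": force on a finger pad.
Only numpy, scipy, OpenCV 4.12 (cv2) and the standard library are available. Lean on these libraries where they do the work, as an engineer would, in place of code of your own. Each camera call takes 0.05 s, during which the arm holds its last target. There are 200 camera calls.

## Working session

There is one attempt and no reset: what is moved stays moved. The work goes in short steps, Python scripts to look and compute and a tool call to move; the robot and the scene stay as the last step left them, time stands still between calls to the robot, and variables do not carry over. Pictures are saved under pics/ and viewed, at most 10 in all, crops included, and the job is handed in when it is done.

Besides the shell and the picture viewer there is one more tool, called after "Emit:" in YAML: its name, and indented under it one key for each argument. send_rows: Moves the arm, as the interface text tells. Its arguments: {"type":"object","properties":{"targets":{"type":"array","items":{"type":"number"}},"newtons":{"type":"number"}},"required":["targets"]}

```bash
mkdir -p pics
cat > h.py <<'E'
import numpy as np, cv2
from rig import monitor, eyes, job
def cap(n,save=None):
    c=eyes.capture(n)
    if save: cv2.imwrite('pics/'+save,c['img'][:,:,::-1])
    return c
def ray(c,uv):
    p=cv2.undistortPoints(np.array([[uv]],float),np.array(c['K']),np.array(c['distortion']))[0,0]
    R=np.array(c['R']);t=np.array(c['t']).ravel()
    return -R.T@t, R.T@np.array([p[0],p[1],1])
def onz(c,uv,z):
    o,d=ray(c,uv); return o+d*(z-o[2])/d[2]
def proj(c,X):
    return cv2.projectPoints(np.array(X,float).reshape(-1,3),cv2.Rodrigues(np.array(c['R']))[0],np.array(c['t'],float),np.array(c['K']),np.array(c['distortion']))[0].reshape(-1,2)
E
python3 - <<'E'
from h import *
import pickle
C={n:cap(n) for n in('scene','side')}
pickle.dump(C,open('c0.pkl','wb'))
for n,c in C.items():
    cv2.imwrite(f'pics/{n}0.png',c['img'][:,:,::-1]); o,d=ray(c,(320,200)); print(n,o.round(),d.round(2))
s=monitor.sense();print(s)
E
```

```text
scene [198. 761. 855.] [ 0.34 -0.67 -0.66]
side [ 557. -819. 1135.] [ 0.02  0.62 -0.79]
{'time_s': 0.1, 'joints': array([-1.45838768e+00,  3.13393762e-01,  1.49831434e+00, -1.49608652e-05,
        1.33100716e+00, -2.23384642e-01]), 'dq': array([-1.11498337e-03, -1.44259228e-03, -1.45060635e-04,  4.94700987e-05,
        4.93121452e-04, -9.87604439e-04]), 'tau': array([ 3.14125726e-03, -4.12898505e+01, -2.60141873e+01, -1.34034763e-04,
        3.05221372e-03,  7.62376573e-06]), 'eef_pos': array([ 172.96491478, -495.46210619,  230.8100559 ]), 'ee_rot': array([-5.60842680e-04,  9.85937984e-01,  1.67110669e-01,  2.38754122e-05]), 'force': array([ 0.15891544, -0.56202565,  0.55923022]), 'wrist_torque': array([ 0.01867054,  0.00381993, -0.04168999]), 'grip_force': 0.0, 'grip_width': 1.0025254451107202}
```

View pics/scene0.png

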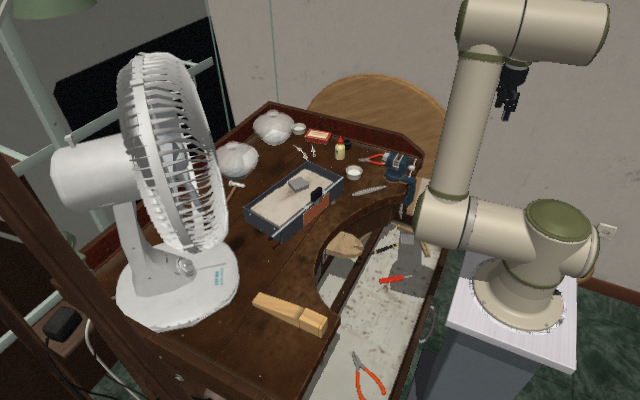

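View pics/side0.png

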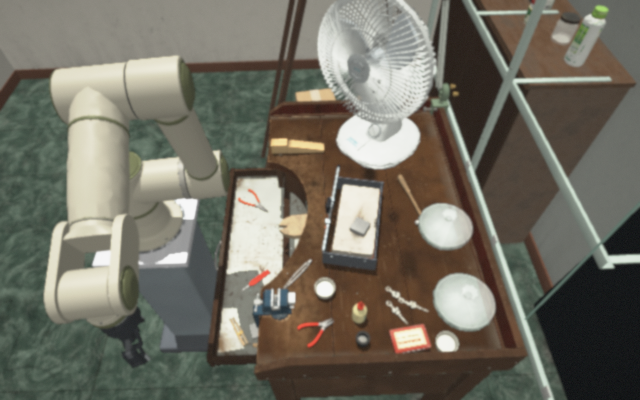

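Run:
```python
from h import *
import pickle
C=pickle.load(open('c0.pkl','rb'))
a=C['scene']['img'][155:345,235:355]; b=C['side']['img'][130:275,262:392]
a=cv2.resize(a,None,fx=3.15,fy=3.15,interpolation=cv2.INTER_CUBIC)
b=cv2.resize(b,None,fx=3.15,fy=3.15,interpolation=cv2.INTER_CUBIC)
o=np.zeros((600,800,3),np.uint8);o[:a.shape[0],:a.shape[1]]=a[:600];o[:b.shape[0],385:385+b.shape[1]]=b
cv2.imwrite('pics/z.png',o[:,:,::-1])
S,D=C['scene'],C['side']
f=lambda c,u,z:print(u,z,onz(c,u,z).round())
for u in [(244,205),(250,240),(343,190)]: f(S,u,62 if u!=(250,240) else 0)
for u in [(325,264),(332,180),(383,181),(377,270)]: f(D,u,62)
for u in [(272,146),(323,147)]:f(D,u,20)
```

```text
(244, 205) 62 [799.  88.  62.]
(250, 240) 0 [739. 157.   0.]
(343, 190) 62 [ 556. -112.   62.]
(325, 264) 62 [ 588. -216.   62.]
(332, 180) 62 [626. 110.  62.]
(383, 181) 62 [801.  99.  62.]
(377, 270) 62 [ 739. -242.   62.]
(272, 146) 20 [408. 329.  20.]
(323, 147) 20 [604. 315.  20.]
```

View pics/z.png

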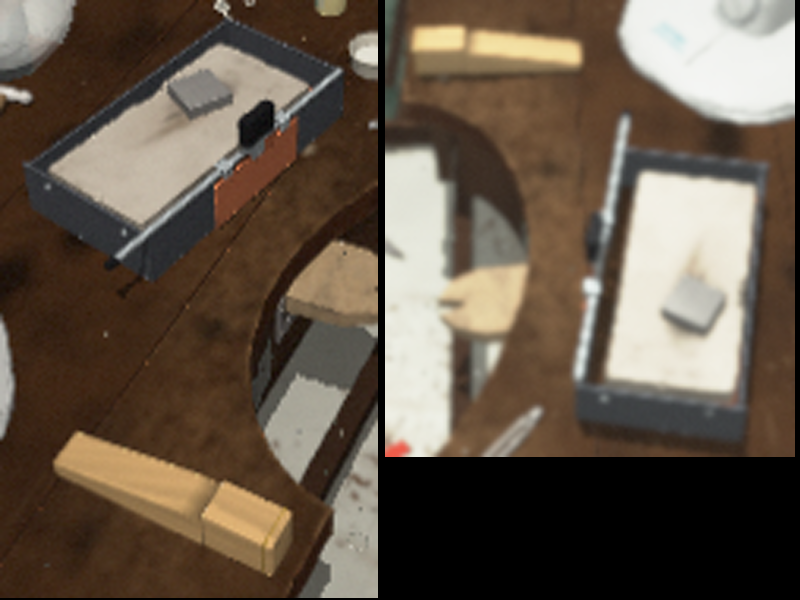

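Run:
```python
from h import *
import pickle
C=pickle.load(open('c0.pkl','rb'));S,D=C['scene'],C['side']
s=lambda x,y:(235+x/3.15,155+y/3.15); d=lambda x,y:(262+(x-385)/3.15,130+y/3.15)
def tri(a,b):
    o1,d1=ray(S,s(*a));o2,d2=ray(D,d(*b));
    k=np.linalg.lstsq(np.c_[d1,-d2],o2-o1,rcond=None)[0]
    p,q=o1+k[0]*d1,o2+k[1]*d2
    return (p+q)/2,np.linalg.norm(p-q)
P={'rearleft':((25,165),(767,162)),'rearright':((228,20),(747,410)),'frontright':((342,70),(580,388)),'trackL':((112,262),(627,117)),
'gripL':((240,120),(594,212)) ,'blk':((200,90),(697,303)),'wedge heel top front edge R':((224,482),(466,51)),'toe':((68,450),(582,54)),
'backtopL':((267,545),(415,28)),'backtopR':((292,512),(413,50))}
for k,v in P.items():
    p,e=tri(*v);print(k,p.round(1),round(e,1))
# wedge mask, grip mask
for n,c in C.items():
    h=cv2.cvtColor(c['img'],cv2.COLOR_RGB2HSV)
    m=cv2.inRange(h,(10,70,120),(28,255,255))
    k,l,st,ce=cv2.connectedComponentsWithStats(m)
    for i in range(1,k):
        if st[i,4]>150: print(n,st[i],ce[i].round(1))
```

```text
rearleft [799.6  96.9  59.9] 4.4
rearright [ 740.1 -207.3   55.4] 7.2
frontright [ 584.8 -177.5   58.2] 2.9
trackL [652.9 169.1  61.8] 1.4
gripL [610.1  -2.8 111. ] 5.3
blk [705.7 -83.   56.5] 4.8
wedge heel top front edge R [468.  307.9  36. ] 4.1
toe [607.  323.6   8.5] 6.7
backtopL [409.1 344.2  43.2] 2.1
backtopR [406.5 309.6  39.7] 0.1
scene [ 320   73  126   49 1061] [396.3  90. ]
scene [407 177  17  37 153] [414.8 195. ]
scene [326 232  43  24 577] [345.3 244. ]
scene [ 252  292   76   46 1407] [291.2 312.9]
side [318  89  18  13 168] [326.2  95.2]
side [295  91  20  11 158] [303.3  96.5]
side [270 137  55  16 706] [294.9 145.3]
side [398 174  24  41 185] [408.6 192.2]
side [281 191  45  48 835] [303.7 218.4]
side [275 277  44  68 995] [297.2 314.1]
side [352 302  16  21 211] [358.5 312.9]
```

```bash
cat >> h.py <<'E'
def tri2(S,a,D,b):
    o1,d1=ray(S,a);o2,d2=ray(D,b)
    k=np.linalg.lstsq(np.c_[d1,-d2],o2-o1,rcond=None)[0]
    return (o1+k[0]*d1+o2+k[1]*d2)/2,np.linalg.norm(o1+k[0]*d1-o2-k[1]*d2)
from scipy.spatial.transform import Rotation as Ro
O=np.array([614,-24.5,0]);YAW=np.deg2rad(-11.07)
X=np.array([np.cos(YAW),np.sin(YAW),0]);Y=np.array([-np.sin(YAW),np.cos(YAW),0])
def H(x,y,z): return O+X*x+Y*y+np.array([0,0,z])
def toH(p): d=np.array(p)-O; return np.array([d@X,d@Y,d[2]])
def st():
    s=monitor.sense();q=s['ee_rot'];R=Ro.from_quat([q[1],q[2],q[3],q[0]])
    return s,R
def delta(p,yawdeg):
    s,R=st();m=R.as_matrix()
    T=Ro.from_euler('z',yawdeg,degrees=True)*Ro.from_euler('x',180,degrees=True)
    rv=(R.inv()*T).as_rotvec(degrees=True)
    w=np.array(p)-s['eef_pos']
    print('t',s['time_s'],'pos',s['eef_pos'].round(1),'H',toH(s['eef_pos']).round(1),'F',s['force'].round(1),'turn',rv.round(2),'units now-axes',(m.T@w/60).round(3),'target-axes',(T.as_matrix().T@w/60).round(3))
E
python3 - <<'E'
from h import *
import pickle
C=pickle.load(open('c0.pkl','rb'));S,D=C['scene'],C['side']
print('pin',tri2(S,(345.3,244),D,(303.7,218.4)))
print('fan hub',tri2(S,(180,150),D,(372,50)))
print('fan base R edge scene/near',onz(D,(340,150),0),'bench cut edge',onz(D,(306,215),0))
delta(H(-8,-55,150),-11)
E
```

```text
pin (array([506.59856073,  16.08150803, -35.35279427]), np.float64(36.5277977756416))
fan hub (array([748.36019738, 312.99050915, 421.72958034]), np.float64(14.669378068100158))
fan base R edge scene/near [669.51140444 315.9204998    0.        ] bench cut edge [533.19093452  10.3540383    0.        ]
t 0.1 pos [ 173.  -495.5  230.8] H [-342.4 -546.9  230.8] F [ 0.2 -0.6  0.6] turn [-0.06  0.   30.24] units now-axes [ 8.949 -4.263  1.354] target-axes [ 5.583 -8.191  1.347]
```

Emit:
send_rows:
  targets: [0, 0, 10, 0, 0, 0, -1, 0, 0, 10, 0, 0, 0, -1, 0, 0, 10, 0, 0, 0, -1]

```text
time_s: 0.48
eef_pos: [173.0, -495.5, 231.0]
ee_rot: [-0.0, 0.995, -0.097, -0.0]
force: [-0.3, -0.0, 0.2]
grip_width: 0.379
grip_force: 0.0
```

```bash
python3 -c "
from h import *
delta(H(-8,-60,150),-11.07)"
```

```text
t 0.475 pos [ 173.  -495.5  231. ] H [-342.4 -546.9  231. ] F [-0.3 -0.   0.2] turn [-0.04  0.01 -0.02] units now-axes [ 5.571 -8.117  1.354] target-axes [ 5.573 -8.116  1.349]
```

Emit:
send_rows:
  targets: [0, 0, 0, 0.46, -0.67, 0, -1, 0, 0, 0, 0.46, -0.67, 0, -1, 0, 0, 0, 0.46, -0.67, 0, -1, 0, 0, 0, 0.46, -0.67, 0, -1, 0, 0, 0, 0.46, -0.67, 0, -1]

```text
time_s: 1.1
eef_pos: [347.0, -322.6, 231.1]
ee_rot: [-0.0, 0.996, -0.094, -0.0]
force: [0.8, -0.1, -0.3]
grip_width: 0.001
grip_force: 0.0
```

Emit:
send_rows:
  targets: [0, 0, 0, 0.46, -0.67, 0, -1, 0, 0, 0, 0.46, -0.67, 0, -1, 0, 0, 0, 0.46, -0.67, 0, -1, 0, 0, 0, 0.46, -0.67, 0, -1, 0, 0, 0, 0.46, -0.67, 0, -1]

```text
time_s: 1.72
eef_pos: [520.1, -150.9, 231.0]
ee_rot: [-0.0, 0.996, -0.094, -0.0]
force: [0.1, -1.5, 1.0]
grip_width: -0.0
grip_force: 0.0
```

```bash
python3 -c "
from h import *
delta(H(-8,-60,150),-11.07)
c=cap('wrist','w1.png');print(ray(c,(320,200)))
print(proj(c,[H(-8,0,113),H(0,-58,0),H(0,58,0),H(26,0,24),H(-8,22,113),H(-8,-22,113)]).round())
"
```

```text
t 1.725 pos [ 520.1 -150.9  231. ] H [ -67.9 -142.1  231. ] F [ 0.1 -1.5  1. ] turn [-0.    0.03  0.31] units now-axes [ 1.006 -1.363  1.35 ] target-axes [ 0.998 -1.369  1.351]
(array([ 586.55668813, -162.80877232,  372.61863497]), array([-0.23062981,  0.05907094, -0.97176129]))
[[169. 139.]
 [259. 130.]
 [170. 130.]
 [205. 107.]
 [146. 140.]
 [193. 139.]]
```

View pics/w1.png

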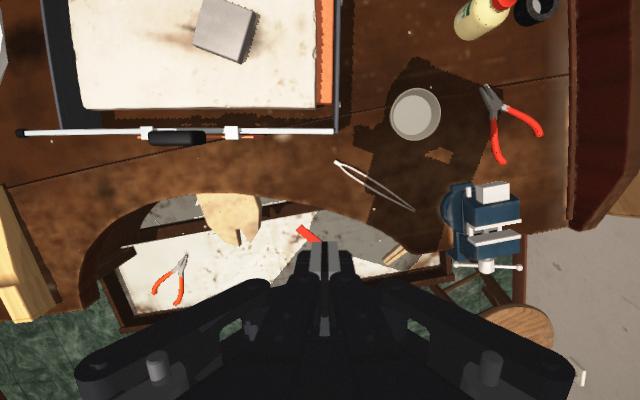

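Emit:
send_rows:
  targets: [0, 0, 0.3, 0.5, -0.685, 0, -1, 0, 0, 0, 0.5, -0.685, 0, -1, 0, 0, 0, 0, 0, 0.8, -1, 0, 0, 0, 0, 0, 0.8, -1, 0, 0, 0, 0, 0, 0.72, -1]

```text
time_s: 2.4
eef_pos: [593.2, -82.7, 90.1]
ee_rot: [-0.0, 0.995, -0.096, -0.001]
force: [1.2, -0.2, -1.2]
grip_width: -0.0
grip_force: 0.0
```

```bash
python3 -c "
from h import *
delta(H(-8,-40,92),-11.07)
c=cap('scene','s1.png')
a=c['img'][140:270,230:360];cv2.imwrite('pics/s1z.png',cv2.resize(a,None,fx=4,fy=4,interpolation=2)[:,:,::-1])
c=cap('wrist');print(proj(c,[H(-8,-22,113),H(-8,22,113)]))
"
```

```text
t 2.4 pos [593.2 -82.7  90.1] H [ -9.3 -61.1  90.1] F [ 1.2 -0.2 -1.2] turn [-0.01  0.07  0.03] units now-axes [ 0.021 -0.351 -0.032] target-axes [ 0.021 -0.351 -0.032]
[[238.95386649 278.32931097]
 [143.89219554 276.95910901]]
```

View pics/s1z.png

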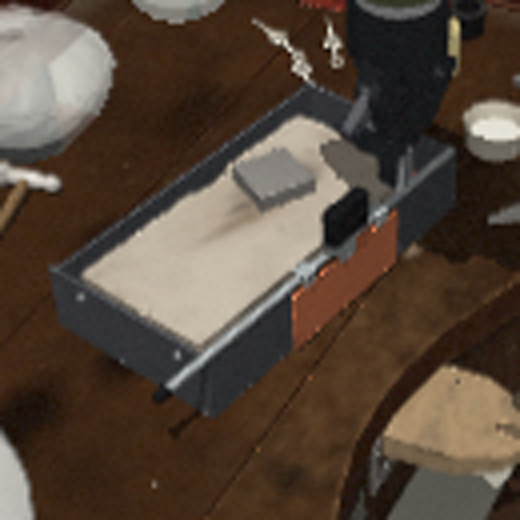

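Emit:
send_rows:
  targets: [0, 0, 0, 0.02, -0.25, 0, -1, 0, 0, 0, 0, -0.25, 0, -1, 0, 0, 0, 0, -0.25, 0, -1, 0, 0, 0, 0, -0.25, 0, -1, 0, 0, 0, 0, -0.25, 0, -1]

```text
time_s: 3.12
eef_pos: [609.5, -8.4, 92.4]
ee_rot: [0.0, 0.995, -0.096, 0.0]
force: [-0.1, -2.1, 0.5]
grip_width: 0.0
grip_force: 0.9
```

Emit:
send_rows:
  targets: [0, 0, 0, 0, -0.25, 0, -1, 0, 0, 0, 0, -0.25, 0, -1, 0, 0, 0, 0, -0.25, 0, -1, 0, 0, 0, 0, -0.25, 0, -1, 0, 0, 0, 0, -0.15, 0, -1]

```text
time_s: 3.75
eef_pos: [622.6, 59.2, 92.0]
ee_rot: [-0.0, 0.995, -0.096, -0.0]
force: [0.9, -1.9, 1.3]
grip_width: 0.001
grip_force: 0.9
```

```bash
python3 -c "
from h import *
delta(H(-8,93,92),-11.07)
"
```

```text
t 3.75 pos [622.6  59.2  92. ] H [-7.6 83.8 92. ] F [ 0.9 -1.9  1.3] turn [-0.    0.    0.04] units now-axes [-0.006 -0.154  0.   ] target-axes [-0.006 -0.154  0.   ]
```

Emit:
send_rows:
  targets: [0, 0, 0, 0, -0.06, 0, -1, 0, 0, 0, 0, -0.04, 0, -1]

```text
time_s: 4.0
eef_pos: [623.4, 63.7, 92.0]
ee_rot: [0.0, 0.995, -0.096, -0.0]
force: [-2.6, -9.9, 1.3]
grip_width: 0.003
grip_force: 5.1
```

Emit:
send_rows:
  targets: [0, 0, 0, 0, -0.03, 0, -1, 0, 0, 0, 0, 0, 0, -1]

```text
time_s: 4.25
eef_pos: [623.4, 63.7, 92.0]
ee_rot: [0.002, 0.995, -0.097, -0.001]
force: [-2.5, -10.1, 1.5]
grip_width: 0.003
grip_force: 5.6
```

Emit:
send_rows:
  targets: [0, 0, 0, 0, -0.02, 0, -1, 0, 0, 0, 0, 0, 0, -1]

```text
time_s: 4.5
eef_pos: [623.5, 63.8, 92.0]
ee_rot: [0.002, 0.995, -0.097, -0.001]
force: [-5.7, -16.9, 3.3]
grip_width: 0.0
grip_force: 8.4
```

Emit:
send_rows:
  targets: [0, 0, 0, 0, -0.02, 0, -1, 0, 0, 0, 0, 0, 0, -1]

```text
time_s: 4.75
eef_pos: [623.5, 63.9, 92.0]
ee_rot: [0.003, 0.995, -0.097, -0.002]
force: [-7.4, -22.3, 3.7]
grip_width: -0.002
grip_force: 11.1
```

Emit:
send_rows:
  targets: [0, 0, 0, 0, 0.25, 0, -1, 0, 0, 0, 0, 0.15, -0.5, -1, 0, 0, 0, 0, 0, -1, -1]

```text
time_s: 5.12
eef_pos: [618.5, 43.9, 180.9]
ee_rot: [-0.0, 0.995, -0.097, -0.003]
force: [0.5, 1.0, 0.5]
grip_width: -0.001
grip_force: 0.0
```

```bash
python3 -c "
from h import *
delta([400,320,200],-2)
c=cap('scene');h=cv2.cvtColor(c['img'],cv2.COLOR_RGB2HSV)
a=c['img'][140:270,230:360];cv2.imwrite('pics/s2z.png',cv2.resize(a,None,fx=4,fy=4,interpolation=2)[:,:,::-1])
"
```

```text
t 5.125 pos [618.5  43.9 180.9] H [ -8.7  68.  180.9] F [0.5 1.  0.5] turn [-0.04  0.32 -9.13] units now-axes [-4.464 -3.811 -0.292] target-axes [-3.8   -4.471 -0.319]
```

View pics/s2z.png

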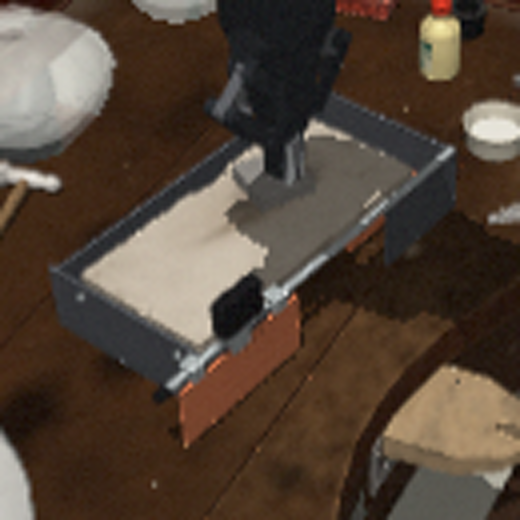

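Emit:
send_rows:
  targets: [0, 0.3, -9.1, 0, 0, -0.32, 1, 0, 0, 0, -0.55, -0.64, 0, 1, 0, 0, 0, -0.55, -0.64, 0, 1, 0, 0, 0, -0.55, -0.64, 0, 1, 0, 0, 0, -0.55, -0.64, 0, 1]

```text
time_s: 5.8
eef_pos: [491.9, 203.7, 200.4]
ee_rot: [-0.0, 1.0, -0.017, 0.003]
force: [-0.8, 1.2, 1.3]
grip_width: 1.0
grip_force: 0.0
```

Emit:
send_rows:
  targets: [0, 0, 0, -0.53, -0.64, 0, 1, 0, 0, 0, -0.53, -0.64, 0, 1, 0, 0, 0, -0.53, -0.64, 0, 1, 0, 0, 0, 0, 0, 0, 1]

```text
time_s: 6.3
eef_pos: [399.9, 322.9, 200.0]
ee_rot: [-0.0, 1.0, -0.015, 0.002]
force: [-1.1, -0.4, 0.2]
grip_width: 0.998
grip_force: 0.0
```

```bash
python3 -c "
from h import *
delta([400,320,200],-2)
c=cap('wrist','w2.png');import pickle;pickle.dump(c,open('w2.pkl','wb'))
print(proj(c,[[440,326,44],[409,344,44],[406.5,309.6,44],[607,323,0]]).round())
h=cv2.cvtColor(c['img'],cv2.COLOR_RGB2HSV);m=cv2.inRange(h,(10,70,120),(28,255,255))
k,l,st_,ce=cv2.connectedComponentsWithStats(m)
for i in range(1,k):
    if st_[i,4]>300: print(st_[i],ce[i])
"
```

```text
t 6.3 pos [399.9 322.9 200. ] H [-276.9  299.9  200. ] F [-1.1 -0.4  0.2] turn [-0.03 -0.28  0.26] units now-axes [ 0.004  0.049 -0.   ] target-axes [ 0.004  0.049 -0.   ]
[[321. 159.]
 [305. 188.]
 [337. 190.]
 [319.  -2.]]
[   0    0   85   77 4007] [39.34888944 39.70900923]
[ 298    0   40  190 6698] [318.82024485  93.97999403]
[ 520   70   74   81 4514] [554.9576872  106.64355339]
[   0   79   97   60 3748] [ 48.18436499 109.1339381 ]
[150  90  18  90 316] [158.94620253 136.50632911]
[ 39 132  63  20 827] [ 72.1076179  142.63966143]
[574 193  49  32 439] [599.69703872 209.01138952]
[ 582  298   58   73 1630] [621.49815951 323.6202454 ]
```

View pics/w2.png

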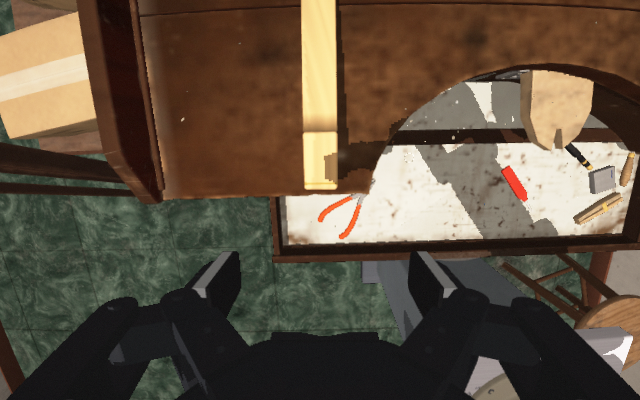

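```bash
python3 -c "
from h import *
import pickle;c=pickle.load(open('w2.pkl','rb'))
h=cv2.cvtColor(c['img'],cv2.COLOR_RGB2HSV);m=cv2.inRange(h,(10,40,90),(30,255,255))
for v in (3,40,80,110,140,150,170,180,184):
    r=m[v,285:355].nonzero()[0]+285
    L=r.min();
    z=44 if v>=133 else 36
    print(v,L,r.max(),onz(c,(L,v),z).round(1),onz(c,(r.max()+1,v),z).round(1))
col=c['img'][120:200,318].astype(int).sum(1);print(np.c_[range(120,200),col][::1].tolist())
print(onz(c,(320,132),44),onz(c,(320,188),44))
"
```

```text
3 300 335 [588.7 341.4  36. ] [587.7 306.8  36. ]
40 301 354 [555.7 341.9  36. ] [554.2 288.9  36. ]
80 285 354 [519.2 359.7  36. ] [517.1 289.2  36. ]
110 285 354 [490.2 361.4  36. ] [488.1 289.3  36. ]
140 285 354 [460.1 362.2  44. ] [458.  290.3  44. ]
150 285 337 [450.  362.8  44. ] [448.4 307.9  44. ]
170 285 337 [429.3 364.1  44. ] [427.6 308.3  44. ]
180 285 348 [418.7 364.8  44. ] [416.7 296.8  44. ]
184 285 337 [414.4 365.1  44. ] [412.7 308.6  44. ]
[[120, 529], [121, 508], [122, 489], [123, 465], [124, 448], [125, 430], [126, 406], [127, 388], [128, 366], [129, 345], [130, 326], [131, 358], [132, 507], [133, 597], [134, 635], [135, 642], [136, 640], [137, 639], [138, 639], [139, 641], [140, 640], [141, 640], [142, 641], [143, 639], [144, 641], [145, 641], [146, 642], [147, 641], [148, 639], [149, 639], [150, 644], [151, 642], [152, 643], [153, 642], [154, 641], [155, 642], [156, 638], [157, 642], [158, 640], [159, 637], [160, 641], [161, 638], [162, 638], [163, 639], [164, 638], [165, 638], [166, 639], [167, 638], [168, 639], [169, 639], [170, 639], [171, 638], [172, 639], [173, 640], [174, 638], [175, 637], [176, 638], [177, 639], [178, 638], [179, 638], [180, 638], [181, 637], [182, 595], [183, 543], [184, 584], [185, 626], [186, 635], [187, 627], [188, 586], [189, 400], [190, 173], [191, 187], [192, 195], [193, 221], [194, 466], [195, 661], [196, 697], [197, 696], [198, 696], [199, 698]]
[467.00221247 325.9680751   44.        ] [408.91614995 327.87753652  44.        ]
```

Emit:
send_rows:
  targets: [0, 0, 0, 0.6, -0.03, 0.4, 1, 0, 0, 0, 0, 0, 0.8, 1, 0, 0, 0, 0, 0, 0.8, 1, 0, 0, 0, 0, 0, 0.8, 1, 0, 0, 0, 0, 0, 0.42, 1]

```text
time_s: 6.98
eef_pos: [438.7, 319.8, 4.5]
ee_rot: [0.001, 1.0, -0.018, 0.001]
force: [0.9, 0.6, -0.1]
grip_width: 1.001
grip_force: 0.0
```

```bash
python3 -c "
from h import *
delta([436,326,4],-1.5)"
```

```text
t 6.975 pos [438.7 319.8   4.5] H [-238.2  304.3    4.5] F [ 0.9  0.6 -0.1] turn [ 0.09 -0.14 -0.57] units now-axes [-0.049 -0.101  0.007] target-axes [-0.048 -0.102  0.008]
```

Emit:
send_rows:
  targets: [0, 0, -0.5, -0.05, -0.1, 0, 1, 0, 0, 0, 0, 0, 0, 0.2, 0, 0, 0, 0, 0, 0, -1, 0, 0, 0, 0, 0, 0, -1, 0, 0, 0, 0, 0, 0, -1]
  newtons: 70

```text
time_s: 7.6
eef_pos: [436.7, 327.8, 8.1]
ee_rot: [-0.0, 1.0, -0.013, 0.004]
force: [-0.9, -0.7, 6.4]
grip_width: 0.41
grip_force: 70.3
```

Emit:
send_rows:
  targets: [0, 0, 0, 0, 0, 0, -1, 0, 0, 0, 0, 0, 0, -1]

```text
time_s: 7.85
eef_pos: [436.7, 327.8, 8.1]
ee_rot: [-0.0, 1.0, -0.013, 0.004]
force: [-0.7, -0.6, 5.8]
grip_width: 0.415
grip_force: 70.3
```

```bash
python3 -c "
from h import *
delta([436,326,4],-1.5)"
```

```text
t 7.85 pos [436.7 327.8   8.1] H [-241.7  311.7    8.1] F [-0.7 -0.6  5.8] turn [-0.03 -0.41  0.03] units now-axes [-0.011  0.031  0.068] target-axes [-0.01   0.031  0.068]
```

Emit:
send_rows:
  targets: [0, 0, 0, 0, 0, -0.4, -1, 0, 0, 0, 0, 0, -0.6, -1, 0, 0, 4.8, 0, 0, 0, -1, 0, 0, 4.8, 0, 0, 0, -1]

```text
time_s: 8.35
eef_pos: [435.7, 327.6, 67.5]
ee_rot: [-0.0, 0.995, -0.098, 0.003]
force: [-0.3, 0.4, -2.6]
grip_width: 0.416
grip_force: 69.9
```

```bash
python3 -c "
from h import *
import pickle;c=pickle.load(open('w2.pkl','rb'));S=pickle.load(open('c0.pkl','rb'))['scene']
print('pin',tri2(S,(345.3,244),c,(555,106.6)))
delta(H(-195,0,40),-11.07)"
```

```text
pin (array([495.51297828,  -2.63952783, -58.45655371]), np.float64(4.127053202464928))
t 8.35 pos [435.7 327.6  67.5] H [-242.6  311.3   67.5] F [-0.3  0.4 -2.6] turn [-0.05 -0.33 -0.15] units now-axes [0.805 5.187 0.459] target-axes [0.794 5.189 0.459]
```

Emit:
send_rows:
  targets: [0, 0, 0, 0, 0.86, 0, -1, 0, 0, 0, 0, 0.86, 0, -1, 0, 0, 0, 0.1, 0.86, 0, -1, 0, 0, 0, 0.2, 0.86, 0, -1, 0, 0, 0, 0.2, 0.86, 0.2, -1]

```text
time_s: 8.98
eef_pos: [416.1, 67.0, 55.7]
ee_rot: [0.0, 0.995, -0.096, 0.004]
force: [1.0, -0.4, -2.0]
grip_width: 0.413
grip_force: 70.5
```

Emit:
send_rows:
  targets: [0, 0, -0.2, 0.3, 0.86, 0.25, -1, 0, 0, 0, 0, 0, 0, -1, 0, 0, 0, 0, 0, 0, -1]

```text
time_s: 9.35
eef_pos: [423.4, 14.8, 40.3]
ee_rot: [-0.0, 0.995, -0.095, 0.003]
force: [0.0, 0.1, -2.6]
grip_width: 0.415
grip_force: 70.7
```

```bash
python3 -c "
from h import *
delta(H(-195,0,10),-11.07)
c=cap('wrist','w3.png')
print(proj(c,[H(0,-58,0),H(0,58,0),H(26,0,24),H(26,0,48),H(-25,0,16),H(-6,195,65),H(-6,-155,65)]).round())
"
```

```text
t 9.35 pos [423.4  14.8  40.3] H [-194.6    2.    40.3] F [ 0.   0.1 -2.6] turn [-0.03 -0.29  0.19] units now-axes [-0.009  0.034  0.504] target-axes [-0.006  0.033  0.504]
[[ 436. -103.]
 [ 225. -104.]
 [ 332. -201.]
 [ 333. -251.]
 [ 331.  -76.]
 [ -48.  -82.]
 [ 682. -125.]]
```

View pics/w3.png

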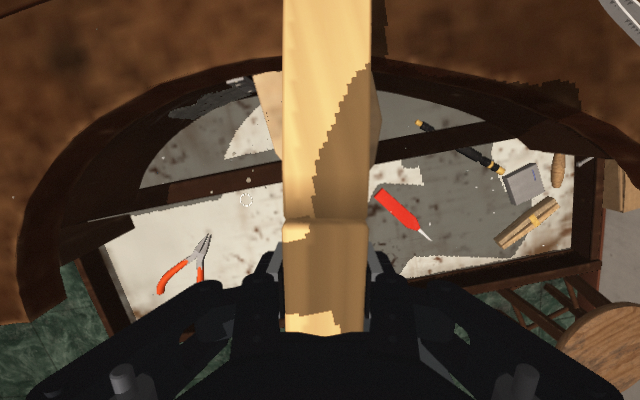

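Emit:
send_rows:
  targets: [0, 0, 0.2, 0, 0.03, 0.25, -1, 0, 0, 0, 0, 0, 0.25, -1, 0, 0, 0, 0, 0, 0, -1]

```text
time_s: 9.78
eef_pos: [422.8, 13.9, 9.8]
ee_rot: [-0.0, 0.995, -0.095, 0.002]
force: [-0.1, 0.8, -0.7]
grip_width: 0.414
grip_force: 70.7
```

```bash
python3 -c "
from h import *
delta(H(-195,0,8),-11.07)
c=cap('wrist')
p=c['img'][200:240,325].astype(int).sum(1);v=200+p[:-1][::1].argmin();print(p.tolist())
print(toH(onz(c,(325,221),46)))
o=[]
for n,(a,b,cc,d) in (('scene',(170,290,240,390)),('side',(150,300,240,400))):
    k=cap(n);I=k['img'][a:b,cc:d];o.append(cv2.resize(I,None,fx=390/I.shape[1],fy=390/I.shape[1],interpolation=2)[:360])
    print(n,proj(k,[H(-27,0,2),H(-27,18,2),H(-27,-18,2),H(-27,18,16)]).round(1)-[cc,a], 390/I.shape[1])
o=[cv2.copyMakeBorder(x,0,400-x.shape[0],0,4,0) for x in o]
cv2.imwrite('pics/ins.png',np.hstack(o)[:,:,::-1])
"
```

```text
t 9.775 pos [422.8  13.9   9.8] H [-195.     1.     9.8] F [-0.1  0.8 -0.7] turn [-0.03 -0.21  0.13] units now-axes [0.    0.017 0.03 ] target-axes [0.001 0.017 0.03 ]
[232, 236, 237, 235, 229, 226, 225, 225, 224, 217, 222, 222, 218, 212, 208, 211, 202, 204, 217, 223, 229, 234, 238, 244, 252, 271, 276, 276, 281, 280, 290, 279, 284, 287, 280, 281, 282, 283, 282, 280]
[-161.91952722    1.50372851   46.        ]
scene [[81.3 48.5]
 [77.8 51.7]
 [84.8 45.4]
 [77.8 48.5]] 2.6
side [[82.3 71.3]
 [83.1 67. ]
 [81.5 75.6]
 [83.1 64.5]] 2.4375
```

View pics/ins.png

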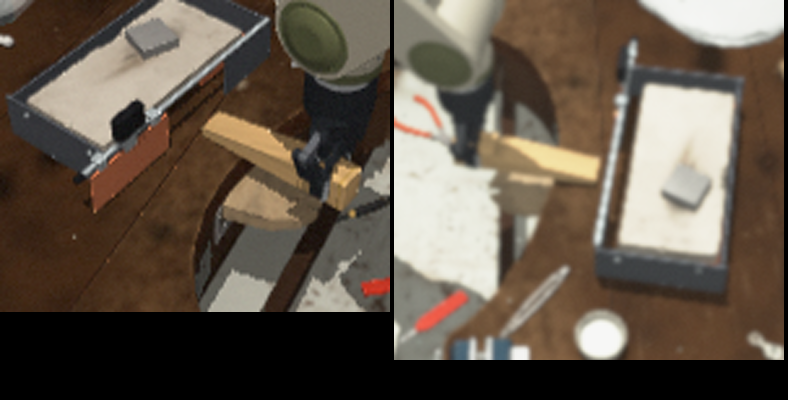

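Emit:
send_rows:
  targets: [0, 0, 0.1, 0, 0.02, 0.03, -1, 0, 0, 0, 0, 0, 0.02, -1, 0, 0, 0, 0, 0, 0, -1]

```text
time_s: 10.3
eef_pos: [423.3, 11.6, 7.4]
ee_rot: [0.0, 0.995, -0.097, 0.003]
force: [-2.8, 0.5, 3.1]
grip_width: 0.414
grip_force: 71.4
```

```bash
python3 -c "
from h import *
delta(H(-100,0,8),-11.07);print(monitor.sense()['wrist_torque'])
c=cap('wrist');cv2.imwrite('w_pre.png',c['img'])"
```

```text
t 10.3 pos [423.3  11.6   7.4] H [-194.1   -1.2    7.4] F [-2.8  0.5  3.1] turn [-0.02 -0.33 -0.09] units now-axes [ 1.569 -0.023 -0.002] target-axes [ 1.569 -0.021 -0.011]
[-0.00907913 -0.05222787 -0.08527012]
```

Emit:
send_rows:
  targets: [0, 0, 0, 0.31, -0.02, 0, -1, 0, 0, 0, 0.31, 0, 0, -1, 0, 0, 0, 0.31, 0, 0, -1, 0, 0, 0, 0.31, 0, 0, -1, 0, 0, 0, 0.31, 0, 0, -1]

```text
time_s: 10.98
eef_pos: [514.8, -5.2, 7.9]
ee_rot: [-0.0, 0.995, -0.097, 0.002]
force: [-5.6, 0.2, 8.9]
grip_width: 0.41
grip_force: 71.9
```

```bash
python3 -c "
from h import *
delta(H(-85,0,7.5),-11.07)"
```

```text
t 10.975 pos [514.8  -5.2   7.9] H [-1.011e+02 -1.000e-01  7.900e+00] F [-5.6  0.2  8.9] turn [-0.02 -0.23 -0.08] units now-axes [ 0.268 -0.003  0.009] target-axes [ 0.268 -0.002  0.007]
```

Emit:
send_rows:
  targets: [0, 0, 0, 0, 0, -0.01, -1, 0, 0, 0, 0.05, 0, 0, -1, 0, 0, 0, 0, 0, 0, -1]

```text
time_s: 11.35
eef_pos: [517.3, -5.7, 8.0]
ee_rot: [0.0, 0.995, -0.097, 0.002]
force: [-0.9, -0.0, -1.7]
grip_width: 0.409
grip_force: 71.0
```

```bash
python3 -c "
from h import *
import pickle
delta(H(-85,0,7.5),-11.07)
C={n:cap(n) for n in('wrist','scene','side')};pickle.dump(C,open('c1.pkl','wb'))
for n,c in C.items(): print(n,proj(c,[H(26,-40,48),H(26,40,48),H(26,130,48),H(26,-130,48),H(26,-40,24),H(26,40,24)]).round().tolist())
w=C['wrist']['img'][:240,:];s=cv2.resize(C['scene']['img'][150:250,230:360],None,fx=3,fy=3,interpolation=2)
o=np.zeros((545,640,3),np.uint8);o[:240]=w;o[242:542,:390]=s
cv2.imwrite('pics/c1.png',o[:,:,::-1])"
```

```text
t 11.35 pos [517.3  -5.7   8. ] H [-98.5  -0.2   8. ] F [-0.9 -0.  -1.7] turn [-0.03 -0.28 -0.1 ] units now-axes [ 0.225 -0.003  0.009] target-axes [ 0.225 -0.003  0.008]
wrist [[453.0, -54.0], [198.0, -54.0], [-41.0, -24.0], [692.0, -24.0], [427.0, -17.0], [224.0, -17.0]]
scene [[316.0, 194.0], [300.0, 208.0], [280.0, 224.0], [332.0, 180.0], [316.0, 200.0], [300.0, 213.0]]
side [[337.0, 225.0], [340.0, 205.0], [343.0, 185.0], [333.0, 249.0], [337.0, 229.0], [340.0, 210.0]]
```

View pics/c1.png

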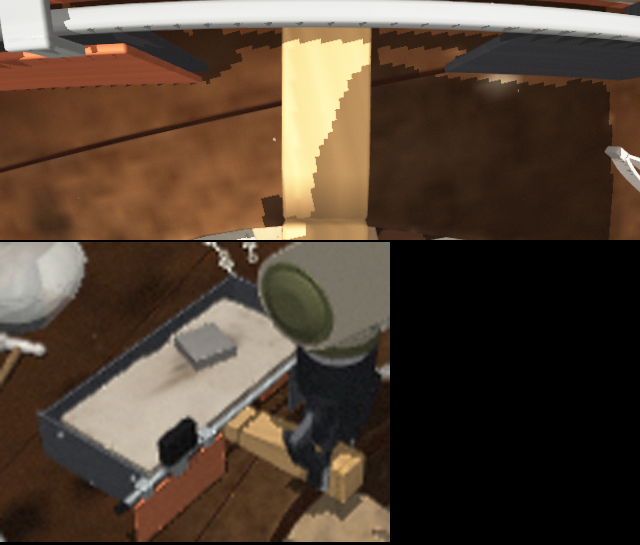

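Emit:
send_rows:
  targets: [0, 0, 0, 0, 0, 0.008, -1, 0, 0, 0, 0, 0, 0, -1]

```text
time_s: 11.75
eef_pos: [517.4, -5.7, 8.0]
ee_rot: [0.0, 0.995, -0.097, 0.002]
force: [-3.2, 0.5, 5.6]
grip_width: 0.411
grip_force: 71.5
```

Emit:
send_rows:
  targets: [0, 0, 0, 0.04, 0, 0, -1, 0, 0, 0, 0, 0, 0, -1]

```text
time_s: 12.0
eef_pos: [520.0, -6.3, 7.9]
ee_rot: [0.0, 0.995, -0.097, 0.003]
force: [-2.4, 0.5, 5.1]
grip_width: 0.413
grip_force: 71.3
```

Emit:
send_rows:
  targets: [0, 0, 0, 0.04, 0, 0, -1, 0, 0, 0, 0, 0, 0, -1]

```text
time_s: 12.25
eef_pos: [522.2, -6.7, 8.0]
ee_rot: [0.0, 0.995, -0.097, 0.003]
force: [-2.7, 1.2, 5.7]
grip_width: 0.414
grip_force: 71.7
```

Emit:
send_rows:
  targets: [0, 0, 0, 0.04, 0, 0, -1, 0, 0, 0, 0, 0, 0, -1]

```text
time_s: 12.5
eef_pos: [524.0, -7.0, 8.0]
ee_rot: [-0.0, 0.995, -0.097, 0.002]
force: [-5.8, 1.2, 9.2]
grip_width: 0.411
grip_force: 72.1
```

Emit:
send_rows:
  targets: [0, 0, 0, 0.04, 0, 0, -1, 0, 0, 0, 0, 0, 0, -1]

```text
time_s: 12.75
eef_pos: [525.6, -7.2, 8.0]
ee_rot: [-0.0, 0.995, -0.097, 0.001]
force: [-10.7, 2.3, 12.8]
grip_width: 0.413
grip_force: 72.5
```

Emit:
send_rows:
  targets: [0, 0, 0, 0.04, 0, -0.005, -1, 0, 0, 0, 0, 0, 0, -1]

```text
time_s: 13.0
eef_pos: [527.9, -7.7, 8.0]
ee_rot: [-0.0, 0.995, -0.097, 0.001]
force: [-9.6, 1.8, 9.0]
grip_width: 0.409
grip_force: 72.1
```

Emit:
send_rows:
  targets: [0, 0, 0, 0.04, 0, -0.003, -1, 0, 0, 0, 0, 0, 0, -1]

```text
time_s: 13.25
eef_pos: [530.2, -8.1, 8.1]
ee_rot: [-0.0, 0.995, -0.097, 0.001]
force: [-8.5, 1.4, 7.9]
grip_width: 0.411
grip_force: 71.8
```

```bash
cat > m.py <<'E'
from h import *
import pickle
A=pickle.load(open('c1.pkl','rb'))
delta(H(-70,0,8),-11.07);print(monitor.sense()['wrist_torque'])
from h import cap
# sub-pixel shift of patches (board/block) between the baseline and now
for n,pts in (('side',[H(26,y,48) for y in(-100,-60,60,100)]+[H(154,y,48) for y in(-100,0,100)]),('scene',[H(26,y,48) for y in(50,100)]+[H(154,y,48) for y in(-60,60,100)])):
    c=cap(n);g=lambda i:cv2.cvtColor(i,cv2.COLOR_RGB2GRAY).astype(np.float32)
    a,b=g(A[n]['img']),g(c['img'])
    for p in list(pts)+[toH and np.array([705.7,-83,60])]:
        u,v=proj(c,p)[0].round().astype(int);w=8
        pa,pb=a[v-w:v+w,u-w:u+w],b[v-w:v+w,u-w:u+w]
        s,r=cv2.phaseCorrelate(pa,pb,cv2.createHanningWindow((2*w,2*w),cv2.CV_32F))
        q=np.array(p);J=(proj(c,q+[0,0,1])-proj(c,q))[0]
        print(n,toH(q).round(),'shift',np.round(s,2),round(r,2),'px/mm z',J.round(2))
E
python3 m.py
```

```text
t 13.25 pos [530.2  -8.1   8.1] H [-85.4  -0.    8.1] F [-8.5  1.4  7.9] turn [-0.03 -0.07 -0.07] units now-axes [ 0.256 -0.001  0.001] target-axes [ 0.256 -0.     0.001]
[0.29988862 1.43382666 0.03141257]
side [  26. -100.   48.] shift [ 0.28 -0.21] 1.13 px/mm z [ 0.01 -0.17]
side [ 26. -60.  48.] shift [0.62 0.11] 1.0 px/mm z [ 0.01 -0.18]
side [26. 60. 48.] shift [0.47 0.25] 0.99 px/mm z [ 0.01 -0.18]
side [ 26. 100.  48.] shift [0.53 0.06] 0.86 px/mm z [ 0.01 -0.19]
side [ 154. -100.   48.] shift [ 0.58 -0.02] 1.1 px/mm z [ 0.03 -0.17]
side [154.   0.  48.] shift [0.55 0.23] 1.01 px/mm z [ 0.03 -0.18]
side [154. 100.  48.] shift [0.79 0.05] 1.05 px/mm z [ 0.03 -0.19]
side [101. -40.  60.] shift [ 0.28 -0.14] 1.08 px/mm z [ 0.02 -0.18]
scene [26. 50. 48.] shift [-0.16 -0.44] 0.91 px/mm z [-0.01 -0.24]
scene [ 26. 100.  48.] shift [-0.02 -0.04] 1.0 px/mm z [-0.02 -0.24]
scene [154. -60.  48.] shift [-0.31 -0.39] 1.04 px/mm z [-0.02 -0.23]
scene [154.  60.  48.] shift [-0.07 -0.16] 0.97 px/mm z [-0.03 -0.24]
scene [154. 100.  48.] shift [-0.53 -0.21] 0.97 px/mm z [-0.04 -0.24]
scene [101. -40.  60.] shift [-0.08  0.11] 0.99 px/mm z [-0.01 -0.24]
```

Emit:
send_rows:
  targets: [0, 0, 0, 0.05, 0, -0.005, -1, 0, 0, 0, 0.05, 0, 0, -1, 0, 0, 0, 0.05, 0, 0, -1, 0, 0, 0, 0.05, 0, 0, -1, 0, 0, 0, 0, 0, 0, -1]

```text
time_s: 13.98
eef_pos: [542.1, -10.5, 8.1]
ee_rot: [-0.0, 0.995, -0.097, 0.001]
force: [-6.0, 2.1, 2.5]
grip_width: 0.413
grip_force: 71.2
```

```bash
python3 m.py
```

```text
t 13.975 pos [542.1 -10.5   8.1] H [-73.2  -0.    8.1] F [-6.   2.1  2.5] turn [-0.04 -0.08 -0.08] units now-axes [ 0.054 -0.001  0.001] target-axes [ 0.054 -0.001  0.001]
[0.24550017 1.01062439 0.03855588]
side [  26. -100.   48.] shift [0.41 0.01] 1.05 px/mm z [ 0.01 -0.17]
side [ 26. -60.  48.] shift [0.64 0.17] 0.99 px/mm z [ 0.01 -0.18]
side [26. 60. 48.] shift [0.25 0.01] 0.99 px/mm z [ 0.01 -0.18]
side [ 26. 100.  48.] shift [ 0.47 -0.03] 0.98 px/mm z [ 0.01 -0.19]
side [ 154. -100.   48.] shift [0.59 0.06] 1.14 px/mm z [ 0.03 -0.17]
side [154.   0.  48.] shift [0.27 0.09] 1.02 px/mm z [ 0.03 -0.18]
side [154. 100.  48.] shift [ 0.42 -0.01] 1.07 px/mm z [ 0.03 -0.19]
side [101. -40.  60.] shift [ 0.42 -0.11] 0.98 px/mm z [ 0.02 -0.18]
scene [26. 50. 48.] shift [-0.2  -0.38] 0.95 px/mm z [-0.01 -0.24]
scene [ 26. 100.  48.] shift [ 0.19 -0.24] 0.94 px/mm z [-0.02 -0.24]
scene [154. -60.  48.] shift [-0.12 -0.42] 1.07 px/mm z [-0.02 -0.23]
scene [154.  60.  48.] shift [-0.28 -0.08] 0.99 px/mm z [-0.03 -0.24]
scene [154. 100.  48.] shift [-0.54 -0.26] 0.97 px/mm z [-0.04 -0.24]
scene [101. -40.  60.] shift [0.01 0.01] 1.01 px/mm z [-0.01 -0.24]
```

Run:
```python
from h import *
c=cap('wrist');I=c['img']
for p in [(28,0,28),(28,0,27),(28,0,52),(28,15,28),(28,-15,28),(-6,0,68),(-6,0,62),(-12,0,68),(0,0,62),(-16,0,36),(-35,0,36),(-35,0,44),(28,40,28),(28,40,52),(28,-40,28)]: print(p,proj(c,H(*p))[0].round(1))
for u in (300,315,330,345,360): print(u,[tuple(map(int,x)) for x in I[0:130:4,u]])
```

```text
(28, 0, 28) [325.8  41.9]
(28, 0, 27) [325.8  42.7]
(28, 0, 52) [326.2  18.5]
(28, 15, 28) [287.4  42.1]
(28, -15, 28) [364.2  42.1]
(-6, 0, 68) [326.4 131.1]
(-6, 0, 62) [326.2 131.1]
(-12, 0, 68) [326.3 152.8]
(0, 0, 62) [326.3 110.2]
(-16, 0, 36) [325.8 157. ]
(-35, 0, 36) [325.8 203.3]
(-35, 0, 44) [325.8 208.4]
(28, 40, 28) [224.1  43.1]
(28, 40, 52) [198.1  20.7]
(28, -40, 28) [427.6  43.1]
300 [(250, 243, 232), (250, 244, 232), (251, 245, 234), (251, 245, 233), (251, 244, 233), (248, 240, 228), (191, 172, 153), (82, 72, 62), (110, 96, 83), (115, 101, 88), (124, 110, 98), (127, 113, 98), (251, 227, 155), (251, 227, 153), (251, 226, 152), (250, 227, 152), (251, 226, 153), (251, 227, 156), (251, 227, 155), (251, 226, 154), (251, 228, 157), (251, 228, 155), (251, 228, 156), (161, 124, 79), (162, 121, 77), (190, 189, 187), (233, 233, 232), (236, 236, 234), (237, 237, 235), (235, 235, 232), (185, 186, 182), (251, 229, 157), (252, 229, 157)]
315 [(249, 242, 230), (249, 242, 230), (250, 242, 230), (250, 243, 230), (250, 244, 232), (248, 239, 227), (187, 169, 149), (105, 92, 79), (101,
[... 1363 characters left out ...]
84), (176, 133, 85), (128, 124, 118), (134, 133, 130), (132, 132, 127), (133, 132, 129), (130, 129, 125), (108, 108, 107), (175, 133, 85), (175, 133, 85)]
360 [(248, 239, 226), (247, 239, 225), (249, 241, 226), (248, 240, 226), (248, 240, 226), (244, 234, 216), (140, 122, 104), (106, 91, 78), (104, 93, 80), (108, 93, 82), (109, 96, 82), (107, 94, 81), (253, 234, 166), (253, 235, 165), (253, 236, 166), (253, 237, 170), (196, 149, 98), (217, 169, 109), (181, 139, 89), (181, 137, 87), (182, 138, 88), (181, 137, 88), (179, 136, 87), (179, 136, 87), (178, 138, 87), (129, 125, 118), (133, 134, 130), (131, 132, 128), (133, 135, 131), (130, 129, 127), (109, 110, 107), (179, 136, 86), (179, 137, 88)]
```

```bash
cat > l.py <<'E'
from h import *
c=cap('wrist');I=c['img'].astype(float);s=monitor.sense()
us=list(range(295,362,6));r=[]
for u in us:
    p=I[30:60,u-1:u+2].sum((1,2)); r.append(30.5+np.diff(p).argmax()+0.5)
print('junction rows',r)
q=[I[180:240,u-1:u+2].sum((1,2)) for u in (310,325,340)]
for p in q: print(p.astype(int).tolist())
v=np.median(r); 
for vh in (200,204,208,212):
    z=27.5
    for _ in range(5):
        xc=toH(onz(c,(326,v),z))[0]; xh=toH(onz(c,(326,vh),44))[0]
        z=14+22/120*(139-(xc-xh))
    print(vh,'xc',round(xc,1),'xh',round(xh,1),'edge z',round(z,2),'TCP-based z',round(14+22/120*(toH(s['eef_pos'])[0]+168-xc),2))
E
python3 l.py
```

```text
junction rows [np.float64(47.0), np.float64(47.0), np.float64(47.0), np.float64(46.0), np.float64(46.0), np.float64(46.0), np.float64(46.0), np.float64(46.0), np.float64(46.0), np.float64(46.0), np.float64(46.0), np.float64(46.0)]
[1837, 1842, 1818, 1802, 1784, 1767, 1756, 1736, 1721, 1702, 1691, 1668, 1651, 1623, 1603, 1464, 1315, 1299, 1286, 1268, 1358, 1402, 1382, 1355, 1356, 1341, 1325, 1296, 1269, 1247, 1210, 1197, 1179, 1144, 1111, 1086, 1074, 1035, 947, 888, 871, 842, 891, 946, 1023, 1064, 1079, 1106, 1128, 1151, 1162, 1176, 1178, 1182, 1183, 1183, 1183, 1176, 1176, 1179]
[1094, 1086, 1076, 1079, 1056, 1058, 1049, 1032, 1023, 1026, 1011, 1007, 991, 993, 988, 972, 970, 955, 944, 940, 938, 918, 909, 911, 910, 893, 886, 871, 871, 861, 851, 840, 834, 818, 813, 812, 804, 792, 846, 878, 882, 889, 916, 957, 998, 1046, 1067, 1081, 1088, 1087, 1106, 1085, 1090, 1088, 1096, 1092, 1087, 1098, 1098, 1094]
[1196, 1189, 1187, 1176, 1160, 1158, 1147, 1135, 1134, 1129, 1120, 1105, 1098, 1096, 1079, 1074, 1070, 1060, 1045, 1038, 1028, 1016, 1004, 1002, 989, 980, 976, 957, 959, 954, 936, 936, 914, 905, 894, 897, 879, 876, 890, 933, 946, 942, 937, 945, 1003, 1062, 1101, 1125, 1131, 1139, 1138, 1143, 1143, 1157, 1150, 1140, 1148, 1139, 1153, 1136]
200 xc 26.3 xh -31.7 edge z 28.86 TCP-based z 26.55
204 xc 26.4 xh -33.2 edge z 28.55 TCP-based z 26.53
208 xc 26.5 xh -34.8 edge z 28.24 TCP-based z 26.52
212 xc 26.5 xh -36.5 edge z 27.93 TCP-based z 26.5
```

Emit:
send_rows:
  targets: [0, 0, 0, 0.04, 0, 0, -1, 0, 0, 0, 0.035, 0, 0, -1, 0, 0, 0, 0, 0, 0, -1]

```text
time_s: 14.55
eef_pos: [546.4, -11.3, 8.1]
ee_rot: [-0.0, 0.995, -0.097, 0.001]
force: [-6.9, 1.8, 3.3]
grip_width: 0.411
grip_force: 71.3
```

```bash
cat >> l.py <<'E'
print('col',I[205:240,325].sum(1).astype(int).tolist())
for vh in (217.5,220,222,224,226,228,230):
    z=27.5
    for _ in range(5):
        xc=toH(onz(c,(326,v),z))[0]; xh=toH(onz(c,(326,vh),36))[0]
        z=14+22/120*(139-(xc-xh))
    print(vh,'xh36',round(xh,1),'edge z',round(z,2),'TCP+3.5 z',round(14+22/120*(toH(s['eef_pos'])[0]+171.5-xc),2))
print(s['force'],toH(s['eef_pos']),s['wrist_torque'])
E
python3 l.py | grep -v '^\[1'
```

```text
junction rows [np.float64(59.0), np.float64(58.0), np.float64(58.0), np.float64(58.0), np.float64(58.0), np.float64(58.0), np.float64(58.0), np.float64(58.0), np.float64(58.0), np.float64(58.0), np.float64(58.0), np.float64(58.0)]
200 xc 26.1 xh -27.3 edge z 29.69 TCP-based z 27.38
204 xc 26.2 xh -28.9 edge z 29.39 TCP-based z 27.37
208 xc 26.3 xh -30.5 edge z 29.08 TCP-based z 27.35
212 xc 26.3 xh -32.1 edge z 28.78 TCP-based z 27.34
col [290, 290, 279, 282, 280, 280, 274, 268, 267, 267, 267, 256, 263, 274, 289, 285, 286, 298, 312, 329, 338, 351, 351, 353, 356, 355, 352, 354, 352, 353, 355, 351, 352, 349, 348]
217.5 xh36 -36.8 edge z 27.87 TCP+3.5 z 27.94
220 xh36 -37.9 edge z 27.66 TCP+3.5 z 27.94
222 xh36 -38.8 edge z 27.49 TCP+3.5 z 27.93
224 xh36 -39.7 edge z 27.32 TCP+3.5 z 27.92
226 xh36 -40.6 edge z 27.15 TCP+3.5 z 27.91
228 xh36 -41.4 edge z 26.98 TCP+3.5 z 27.91
230 xh36 -42.3 edge z 26.81 TCP+3.5 z 27.9
[-6.77595989  1.35102943  3.35788409] [-6.88976086e+01 -4.58955369e-02  8.04643977e+00] [0.27631965 1.11563459 0.0050709 ]
```

```bash
python3 -c "
from rig import job
print(job.finish_job())"
```

```text
the job is handed in; nothing more can be done
None
```

The guard is fully open against its stop. The wedge is held flat on the bench under the middle of the board, and I measured its near edge about 3.9 mm up (roughly ±0.5 mm). The wedge also slid the board about 2 mm back, probably to the rear wall. Nothing else was touched, and the job is handed in at about 15 s.

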